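# Uncover the orange socket outlet

## Task

Two grey outlet boxes lie face up on the bench, each with its socket hidden under a flat cover that turns on one screw. Swing the orange cover sideways, counter-clockwise as seen from above, well clear of its socket so that the whole socket is open, and let go. Leave the blue cover as it is and the orange plug standing where it stands.

Things in the scene. Friction and masses are not known exactly. Their poses are not given: they have to be found in the camera images.
- orange_cover (a joint): Angle of the orange cover about its upright screw (rad): 0 = shut against a pin, growing counter-clockwise seen from above to a stop at 1.6; starts at 0 to 0.2. Its 40 mm wide socket, 80 mm from the screw, is wholly clear from 0.67 on. Stiff (0.12 N m, 1.5 N at the tab), no spring: stays where left. A 5 mm plate, top 67 mm above the bench: 64 mm disc under the tab, 38 mm wide neck to the screw.
- orange_tab (a point): Grip tab standing on the orange cover and turning with it: 40 mm long (x), 12 mm thick (y), 30 mm high, top 97 mm above the bench. The point is the centre of its top face. x is level and points to the pivot screw, 80 mm away; z is up. Opening carries the tab towards its own -y, on an arc about the screw. Grasp it from above across its thickness, or push its +y side.
- blue_tab (a point): The same point and axes on the blue cover, alike but for colour; leave it alone. Both boxes: 170 x 100 mm, long side along the shut cover, on a 200 x 130 mm plywood board, fixed to the bench, face 60 mm above it; two 6 mm stop pins on the face and the screw heads (18 mm wide) reach no higher than 71 mm.
- plug: Loose orange plug standing upright on the bench beyond the boxes, nose down: 56 mm diameter barrel with a grey 64 mm ring, narrower black neck on top, 101 mm tall, 0.16 kg; origin at the centre of its underside. Leave it standing.

How it is judged:
At the end, for the whole second after the job is handed in: The orange cover stands at least 0.7 rad (40 degrees) open, so that its whole socket is uncovered, and is at rest; the blue cover's tab is within 15 mm and the plug within 30 mm of where it started, the plug upright (value of joint orange_cover above 0.7 rad and velocity of joint orange_cover between -0.05 and 0.05 rad/s and distance of blue_tab from where it was at the start of the episode below 0.015 m and distance of plug from where it was at the start of the episode below 0.03 m and angle between plug's own z axis and vertical below 0.35 rad); the robot touches nothing.
It fails at once if the blue cover is turned (its tab moves more than 15 mm) (distance of blue_tab from where it was at the start of the episode above 0.015 m).
It fails at once if the plug is shifted more than 30 mm or tipped more than 20 degrees (distance of plug from where it was at the start of the episode above 0.03 m or angle between plug's own z axis and vertical above 0.35 rad).
It also fails if it takes over 32 s, if anything falls off the work surface, if the arm or the gripper's body presses on something with over 40 N, if the wrist force passes 120 N, or if a joint passes its speed limit or range.

## Robot

A 6-joint arm with a two-finger parallel gripper is mounted at the origin on the work surface. World frame = base frame: x ahead of the robot, y to its left, z up, the work surface at z = 0. Lengths are in m, angles in rad, forces in N, time in s.
With the tool pointing down it reaches from about 0.35 to 0.8 m from the base axis. Payload 7.3 kg.
Tool frame: the origin (TCP) lies between the finger pads; the fingertips stand 25 mm ahead of it and the grasp point (between the pads) lies 6 mm ahead of it (r.tip_extent is the distance from the TCP to the fingertips, in m); z points along the fingers, y is the direction in which the jaws open and shut (so a half turn about z gives the same grasp; the last joint's range is limited). The gripper opens to 85 mm and grips with 20 to 120 N. Pads are 22 mm wide; open, the fingers measure 114 mm over their backs; the gripper's body (76 mm by 85 mm) begins 54 mm behind the grasp point. The pads swing forward as they close: fully open they stand 13 mm farther back than shut.
Start: joints at [-1.272, 0.342, 1.524, -0, 1.275, -0.146], TCP at [0.226, -0.474, 0.227] pointing down, gripper open.
Joint ranges: [-2.53, 2.53], [-0.77, 2.02], [0.04, 2.7], [-1, 4.14], [0.28, 2.66], [-3.11, 3.11]. Speed limits (rad/s): [2.57, 2.57, 3.14, 3.14, 3.14, 3.14].

## Interface

Orientations are given as a unit quaternion [x, y, z, w].
In Python, from workcell import r, command_gripper, optics gives the robot as it stands. The module is installed in compiled form; this text tells all that it offers. Calls block until the motion is done:
- r.reach(position, orientation): joint-space move of the TCP to a pose.
- r.move_straight(position, orientation=None, speed=0.15, max_force=None): straight line of the TCP; orientation=None keeps the orientation; speed is the mean speed in m/s. With max_force (N) it stops when the force on the tool has changed by that much, and returns True; else False.
- r.movej(angles): joint-space move.
- command_gripper(opening, force=None): finger opening in m; force is the grip in N (None keeps the last); returns when the fingers have stopped.
- r.hold(seconds).
- r.solve_ik(position, orientation): joint angles nearest the present ones, or None.
- r.read_state(): the state.
- optics.get_image(name): name is "scene" or "top" or "wrist"; returns (picture, depth): 420x560x3 uint8, red, green, blue; 420x560 float32, m along the optical axis (not along the pixel's ray), 0 where there is no reading.
- optics.camera_model(name): a dict with "K" (3x3 intrinsics, pixels), "R" (3x3) and "t" (3): a world point X has camera coordinates R X + t; the wrist camera has in their place "tool_from_camera" (4x4, takes a point from camera to tool coordinates, whose origin is the TCP and whose axes are the flange's). Camera axes: x right, y down, z forward; pixel columns grow to the right and rows downward; lengths in m; the calibration is good to about 2 mm. A picture is of the moment at which its call begins: read the wrist's pose just before it. camera_model takes no time and is no camera call.
A pose or a line that the arm cannot do raises r.PlanningError and nothing moves.
- r.finish_job(): hands the job in, once; it reports no verdict.
The state is a dict: "time_s": time; "joint_positions": joint angles; "dq": joint speeds; "tau": joint torques, N m; "eef_pos": TCP position; "eef_rot": TCP orientation; "contact_force": force on the tool from outside, world axes, zero at the start; "torque": the same for the moment, N m; "grip_width": finger opening in m.
Only numpy, scipy, OpenCV 4.12 (cv2) and the standard library are available. Lean on these libraries where they do the work, as an engineer would, in place of code of your own. Each camera call takes 0.05 s, during which the arm holds its last target.

## Working session

There is one attempt and no reset: what is moved stays moved. The work goes in short steps, each a Python script; the robot and the scene stay as the last script left them, time stands still between calls to the robot, and variables do not carry over. Pictures are saved under pics/ and viewed, and the job is handed in when it is done.

```bash
mkdir -p pics; python3 - <<'E'
from workcell import r, optics
import cv2, numpy as np
for n in ("top","scene"):
    im,d=optics.get_image(n); cv2.imwrite(f"pics/{n}0.png",im[:,:,::-1]); np.savez(f"{n}0.npz",im=im,d=d)
    m=optics.camera_model(n); print(n,m['K'].tolist(),np.round(m['R'],3).tolist(),m['t'])
print(r.read_state()['time_s'],r.read_state()['eef_rot'])
E
```

```text
top [[453.6818134864182, 0.0, 281.1748216160371], [0.0, 453.6818134864182, 205.19740923888747], [0.0, 0.0, 1.0]] [[0.105, -0.994, -0.001], [-0.966, -0.102, -0.237], [0.235, 0.026, -0.972]] [-0.07009761  0.63592713  0.80154471]
scene [[436.6475754703683, 0.0, 283.7821867501921], [0.0, 436.6475754703683, 210.4890441110319], [0.0, 0.0, 1.0]] [[-0.308, 0.951, 0.004], [0.653, 0.214, -0.727], [-0.692, -0.221, -0.687]] [ 0.2175012  -0.31856663  1.43088599]
0.1 [ 9.75367076e-01  2.20586897e-01 -5.48844868e-05 -6.95696710e-04]
```

View pics/top0.png

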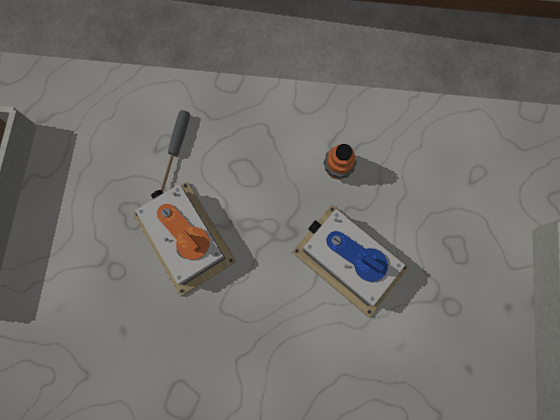

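View pics/scene0.png

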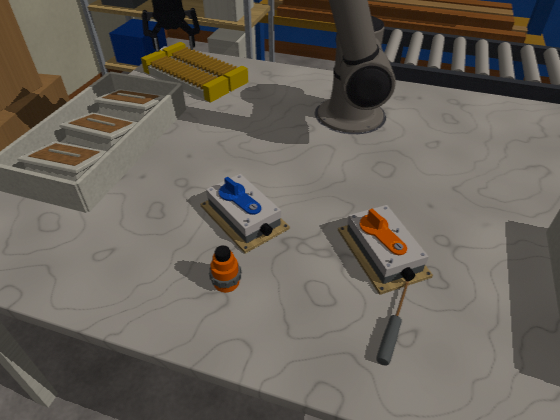

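The top view shows the orange cover with its screw near pixel (167,213) and its tab near (195,240). The blue cover is near (357,253) and the plug near (341,160). Next I'll measure them and crop in close.

```bash
cat > h.py <<'E'
import numpy as np, cv2
from workcell import r, optics
def cloud(n,d):
    m=optics.camera_model(n);K=m['K'];v,u=np.mgrid[:420,:560]
    c=np.stack([(u-K[0,2])/K[0,0]*d,(v-K[1,2])/K[1,1]*d,d],-1)
    return (c-m['t'])@m['R']
def ray(n,u,v,z):
    m=optics.camera_model(n);w=m['R'].T@np.linalg.solve(m['K'],[u,v,1.]);o=-m['R'].T@m['t']
    return o+w*(z-o[2])/w[2]
E
python3 - <<'E'
from h import *
for n,(x0,y0,x1,y1) in (("top",(120,170,240,300)),("scene",(330,190,440,300))):
    z=np.load(n+"0.npz");im,d=z['im'],z['d'];P=cloud(n,d)
    hsv=cv2.cvtColor(im,cv2.COLOR_RGB2HSV)
    for c,lo,hi in (("or",(3,120,60),(20,255,255)),("bl",(105,120,40),(130,255,255))):
        mk=(cv2.inRange(hsv,lo,hi)>0)&(np.abs(P[...,0]-.5)<.3)&(np.abs(P[...,1])<.4)
        k,l,s,ce=cv2.connectedComponentsWithStats(mk.astype(np.uint8))
        for i in range(1,k):
            if s[i,4]<60: continue
            q=P[l==i];print(n,c,s[i],ce[i].round(1),"med",np.median(q,0).round(3),"zmax",q[:,2].max().round(3))
            t=(l==i)&(P[...,2]>.09)&(P[...,2]<.102)
            if t.sum()>10:
                pts=P[t][:,:2].astype(np.float32); print("  tabtop",t.sum(),cv2.minAreaRect(pts*1000),P[t].mean(0).round(4))
            f=(l==i)&(P[...,2]<.075)
            if f.sum()>10: print("  plate",f.sum(),P[f].mean(0).round(4))
    cv2.imwrite(f"pics/{n}_c.png",cv2.resize(im[y0:y1,x0:x1,::-1],None,fx=4.5,fy=4.5,interpolation=cv2.INTER_CUBIC))
print("screw top",ray("top",167,213,.07))
E
```

```text
top or [327 145  28  29 436] [339.6 162.1] med [ 0.739 -0.107  0.065] zmax 0.929
  plate 265 [ 0.7399 -0.1079  0.06  ]
top or [ 157  204   52   56 1398] [184.4 233.8] med [0.565 0.174 0.068] zmax 0.929
  tabtop 143 ((550.2823486328125, 158.7498321533203), (40.49922180175781, 11.841700553894043), 48.403690338134766) [0.5497 0.158  0.0973]
  plate 1234 [0.5678 0.1787 0.0677]
top bl [ 327  231   61   51 1427] [360.2 257.2] med [ 0.557 -0.165  0.068] zmax 0.929
  tabtop 158 ((544.7725219726562, -184.04330444335938), (40.0006217956543, 12.270670890808105), 60.627227783203125) [ 0.5443 -0.1835  0.097 ]
  plate 1222 [ 0.5582 -0.1584  0.0676]
scene or [202 201  87  52 630] [243.7 231. ] med [ 0.616 -0.116  0.008] zmax 0.029
  plate 630 [ 0.613  -0.1304  0.0082]
scene or [359 208  48  47 909] [381.2 231.3] med [0.572 0.177 0.066] zmax 0.099
  tabtop 93 ((554.2156372070312, 159.9893341064453), (38.74734878540039, 14.00924015045166), 49.37242126464844) [0.5558 0.1594 0.0944]
  plate 739 [0.58   0.1829 0.0658]
scene or [339 226  93  90 838] [382.7 271. ] med [0.637 0.202 0.009] zmax 0.03
  plate 838 [0.6308 0.1985 0.009 ]
scene or [210 250  29  31 554] [224.4 268.1] med [ 0.774 -0.101  0.062] zmax 0.094
  plate 401 [ 0.7715 -0.1039  0.0566]
scene or [214 280  26  13 110] [227.1 288. ] med [ 0.781 -0.098  0.007] zmax 0.024
  plate 110 [ 0.7773 -0.1011  0.0079]
scene bl [219 177  42  37 694] [237.8 195.7] med [ 0.562 -0.165  0.066] zmax 0.099
  tabtop 70 ((549.1799926757812, -182.90895080566406), (40.02991485595703, 13.097987174987793), 62.01442337036133) [ 0.5507 -0.1815  0.0948]
  plate 564 [ 0.5679 -0.1553  0.0659]
screw top [0.60244793 0.21627042 0.07      ]
```

```bash
ls pics
```

```text
scene0.png
scene_c.png
top0.png
top_c.png
```

View pics/top_c.png

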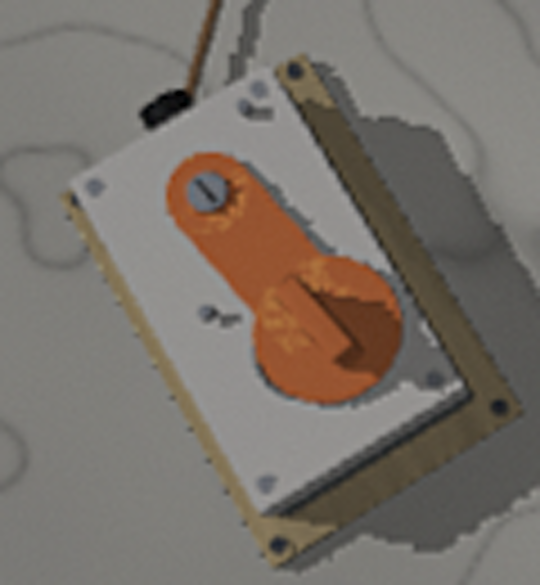

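View pics/scene_c.png

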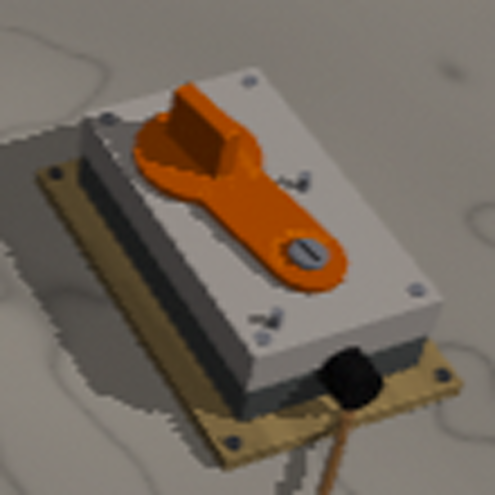

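Both views give the tab top at about (0.551,0.159), 40x12 mm and 97 mm high. Its long axis points at 48°, and the screw is at about (0.603,0.217), roughly 80 mm away, so the sizes agree. Next I'll move above the tab and check with the wrist camera.

```bash
cat >> h.py <<'E'
from scipy.spatial.transform import Rotation as Rn
def quat(yaw): # tool x at yaw, z down
    return (Rn.from_euler('z',yaw)*Rn.from_euler('x',np.pi)).as_quat()
E
python3 - <<'E'
from h import *
T=np.array([.551,.159]);ph=np.radians(48.2)
S=T+.08*np.array([np.cos(ph),np.sin(ph)])
for off in (0,-np.pi):
    for a in (0,.5,1.0):
        p=S-.08*np.array([np.cos(ph+a),np.sin(ph+a)])
        q=r.solve_ik([*p,.099],quat(ph+a+off)); print(off,a,p.round(3),None if q is None else np.round(q,2))
r.reach([.551,.159,.24],quat(ph)); command_gripper(.05,20)
s=r.read_state(); im,d=optics.get_image("wrist"); m=optics.camera_model("wrist")
print(s['eef_pos'],s['joint_positions'],s['time_s'])
np.savez("w0.npz",im=im,d=d); cv2.imwrite("pics/w0.png",im[:,:,::-1])
K=m['K'];v,u=np.mgrid[:420,:560]
c=np.stack([(u-K[0,2])/K[0,0]*d,(v-K[1,2])/K[1,1]*d,d],-1)
X=m['tool_from_camera'];P=(c@X[:3,:3].T+X[:3,3])@Rn.from_quat(s['eef_rot']).as_matrix().T+s['eef_pos']
hsv=cv2.cvtColor(im,cv2.COLOR_RGB2HSV);mk=(cv2.inRange(hsv,(3,110,40),(20,255,255))>0)&(d>0)
t=mk&(P[...,2]>.09)&(P[...,2]<.103);print(t.sum(),P[t].mean(0),cv2.minAreaRect(P[t][:,:2].astype(np.float32)*1000))
E
```

```text
0 0 [0.551 0.159] [ 0.15  0.56  1.56 -0.    1.03  0.88]
0 0.5 [0.586 0.141] [ 0.11  0.6   1.47 -0.    1.07  0.34]
0 1.0 [0.626 0.142] [ 0.1   0.67  1.34 -0.    1.13 -0.17]
-3.141592653589793 0 [0.551 0.159] [ 0.15  0.56  1.56  0.    1.03 -2.26]
-3.141592653589793 0.5 [0.586 0.141] [ 0.11  0.6   1.47  0.    1.07 -2.8 ]
-3.141592653589793 1.0 [0.626 0.142] [ 0.1   0.67  1.34 -0.    1.13  2.97]Traceback (most recent call last):
  File "<stdin>", line 8, in <module>
NameError: name 'command_gripper' is not defined
```

```bash
sed -i 's/import r, optics/import r, optics, command_gripper/' h.py
python3 - <<'E'
from h import *
command_gripper(.05,20)
s=r.read_state(); im,d=optics.get_image("wrist"); m=optics.camera_model("wrist")
print(s['eef_pos'],s['joint_positions'],s['time_s'])
cv2.imwrite("pics/w0.png",im[:,:,::-1])
K=m['K'];v,u=np.mgrid[:420,:560]
c=np.stack([(u-K[0,2])/K[0,0]*d,(v-K[1,2])/K[1,1]*d,d],-1)
X=m['tool_from_camera'];P=(c@X[:3,:3].T+X[:3,3])@Rn.from_quat(s['eef_rot']).as_matrix().T+s['eef_pos']
hsv=cv2.cvtColor(im,cv2.COLOR_RGB2HSV);mk=(cv2.inRange(hsv,(3,110,40),(20,255,255))>0)&(d>0)
t=mk&(P[...,2]>.09)&(P[...,2]<.103);print(t.sum(),P[t].mean(0),cv2.minAreaRect(P[t][:,:2].astype(np.float32)*1000))
E
```

```text
[0.55104029 0.15890734 0.24001841] [1.47132743e-01 4.22273838e-01 1.36380120e+00 2.11044346e-05
 1.35545582e+00 8.76854846e-01] 3.0667
537 [0.55356195 0.16001031 0.0950066 ] ((553.248046875, 159.55917358398438), (39.07544708251953, 11.294431686401367), 47.97816467285156)
```

View pics/w0.png

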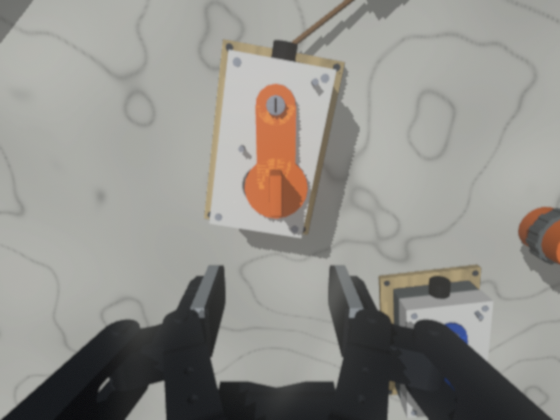

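The wrist view shows the tab upright at pixel (276,190) and the screw at (276,105), in line with the tool's x axis. The measurements agree to about 2 mm, with the tab at (0.5525,0.1595) and 48°. Next I'll descend and grasp.

```bash
python3 - <<'E'
from h import *
ph=np.radians(48.1)
r.move_straight([.5525,.1595,.125],quat(ph),speed=.15)
print(r.move_straight([.5525,.1595,.100],speed=.05,max_force=10))
command_gripper(0.0,25)
s=r.read_state();print(s['eef_pos'],s['grip_width'],s['contact_force'],s['torque'],s['time_s'])
E
```

```text
False
[0.55250041 0.15949779 0.10005084] 0.0001824349854671958 [-0.69797275  0.32132431 -0.49302115] [0.00585343 0.03609494 0.02799887] 5.2167
```

The fingers closed to zero, so nothing is between the pads. I'll look before doing anything else.

```bash
python3 - <<'E'
from h import *
a,_=optics.get_image("scene"); b,_=optics.get_image("wrist"); c,d=optics.get_image("top")
A=cv2.resize(a[150:310,300:480],(360,320),interpolation=cv2.INTER_CUBIC)
C=cv2.resize(c[160:300,110:268],(361,320),interpolation=cv2.INTER_CUBIC)
cv2.imwrite("pics/m1.png",np.hstack([A,C])[:,:,::-1]); cv2.imwrite("pics/w1.png",b[:,:,::-1])
E
```

```text
(no output)
```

View pics/m1.png

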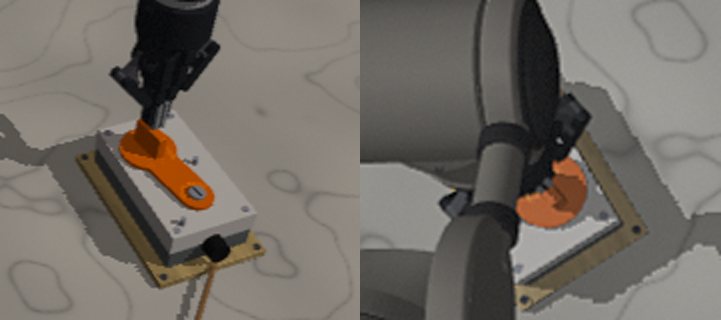

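View pics/w1.png

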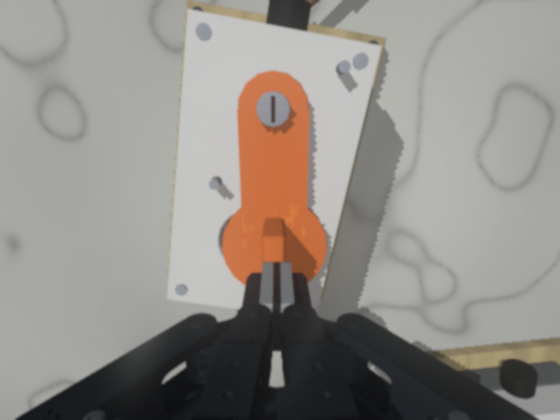

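The fingers closed just beyond the outer end of the tab, roughly 30 mm short along the tool's -x. In the wrist image the pads are at (276,280) and the tab at (274,240), and the cover hasn't been disturbed. That contradicts the reported TCP, so I'll measure the pads and the tab again from this pose.

```bash
python3 - <<'E'
from h import *
s=r.read_state(); im,d=optics.get_image("wrist"); m=optics.camera_model("wrist")
X=m['tool_from_camera'];K=m['K'];print(X.round(4).tolist(),r.tip_extent,s['eef_pos'],s['eef_rot'])
v,u=np.mgrid[:420,:560]
c=np.stack([(u-K[0,2])/K[0,0]*d,(v-K[1,2])/K[1,1]*d,d],-1)
Pt=c@X[:3,:3].T+X[:3,3];P=Pt@Rn.from_quat(s['eef_rot']).as_matrix().T+s['eef_pos']
for uv in ((270,266),(283,266),(270,290),(283,290),(274,228),(274,242),(274,255),(273,110),(180,290)):
    print(uv,d[uv[1],uv[0]],"tool",Pt[uv[1],uv[0]].round(4),"world",P[uv[1],uv[0]].round(4))
hsv=cv2.cvtColor(im,cv2.COLOR_RGB2HSV);mk=(cv2.inRange(hsv,(3,110,40),(20,255,255))>0)&(d>0)
t=mk&(P[...,2]>.085)&(P[...,2]<.108);print("wrist tab",t.sum(),cv2.minAreaRect(P[t][:,:2].astype(np.float32)*1000))
im,d=optics.get_image("scene");P=cloud("scene",d)
hsv=cv2.cvtColor(im,cv2.COLOR_RGB2HSV);mk=(cv2.inRange(hsv,(3,110,40),(20,255,255))>0)&(d>0)
t=mk&(P[...,2]>.09)&(P[...,2]<.103);print("scene tab",t.sum(),cv2.minAreaRect(P[t][:,:2].astype(np.float32)*1000))
t=~mk&(P[...,2]>.08)&(P[...,2]<.13)&(abs(P[...,0]-.55)<.06)&(abs(P[...,1]-.16)<.06)
print("scene fingers",t.sum(),P[t].mean(0),P[t].min(0),P[t].max(0)); print(s['time_s'])
E
```

```text
[[-0.0005, -0.9483, -0.3173, 0.082], [1.0, -0.0006, -0.0, 0.0015], [-0.0002, -0.3173, 0.9483, -0.1455], [0.0, 0.0, 0.0, 1.0]] 0.025 [0.55251703 0.1594845  0.10002651] [9.13189909e-01 4.07534279e-01 2.56058088e-05 1.33071799e-05]
(270, 266) 0.15018535 tool [ 0.0113 -0.0015 -0.0108] world [0.5589 0.1688 0.1109]
(283, 266) 0.14964503 tool [ 0.0115  0.0045 -0.0113] world [0.5636 0.1651 0.1113]
(270, 290) 0.12942648 tool [ 0.012  -0.0011 -0.0325] world [0.5598 0.1692 0.1325]
(283, 290) 0.13056919 tool [ 0.0114  0.0041 -0.0315] world [0.5632 0.1652 0.1315]
(274, 228) 0.1733872 tool [0.0194 0.0002 0.0164] world [0.5657 0.1738 0.0837]
(274, 242) 0.16400567 tool [0.0162 0.0003 0.0054] world [0.5635 0.1713 0.0946]
(274, 255) 0.16469847 tool [0.0097 0.0003 0.0039] world [0.5592 0.1665 0.0961]
(273, 110) 0.16760753 tool [ 0.0789 -0.0002  0.0302] world [0.605  0.2184 0.0699]
(180, 290) 0.2132876 tool [-0.0333 -0.0614  0.0408] world [0.4846 0.1757 0.0592]
wrist tab 770 ((561.0317993164062, 168.93069458007812), (14.764044761657715, 11.844635963439941), 47.79521179199219)
scene tab 170 ((436.4360046386719, -579.8787231445312), (1503.7037353515625, 301.638671875), 69.58484649658203)
scene fingers 101 [0.56250907 0.15920358 0.11864524] [0.54257917 0.14155661 0.0867316 ] [0.57184685 0.17273343 0.1297904 ]
5.3667
```

The wrist depth explains the miss. The pads are centred over the tab in xy, with their front face at tool x=+11.5 mm as expected. Their lower ends are at about z=0.108, roughly 11 mm above the tab top, so the tips sit farther back than the stated 25 mm. I'll confirm by touch: close, then descend gently onto the tab top.

```bash
python3 - <<'E'
from h import *
p=r.read_state()['eef_pos']
hit=r.move_straight([.5525,.1595,.080],speed=.02,max_force=4)
s=r.read_state();print(hit,s['eef_pos'],s['contact_force'],s['grip_width'],s['time_s'])
im,d=optics.get_image("wrist");cv2.imwrite("pics/w2.png",im[:,:,::-1])
a,_=optics.get_image("scene");cv2.imwrite("pics/s2.png",cv2.resize(a[150:310,320:500],(675,600),interpolation=cv2.INTER_CUBIC)[:,:,::-1])
E
```

```text
True [0.55264068 0.15942409 0.09239961] [-0.86521697 -0.48351897  5.15953868] -0.0001775134077616285 6.0083
```

View pics/s2.png

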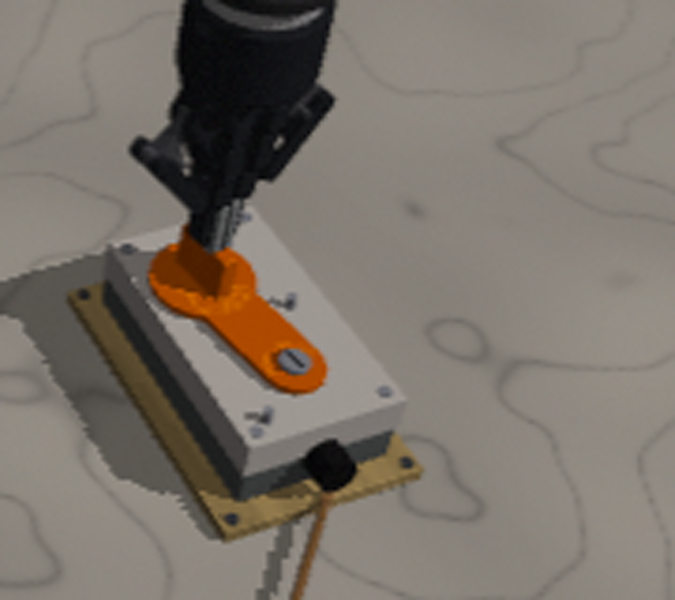

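View pics/w2.png

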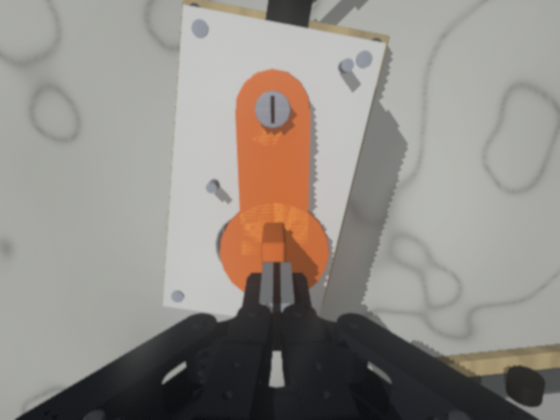

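The tips touched the tab top (z 0.097) with the TCP reading 0.0924. Shut, the tips are therefore about 5 mm behind the TCP instead of 25 mm ahead, a 30 mm discrepancy that both touch and the wrist camera show. For tips at about 0.076, between the plate and the tab top, I need TCP z≈0.071.

```bash
python3 - <<'E'
from h import *
r.move_straight([.5525,.1595,.115],speed=.15)
command_gripper(.05,25)
hit=r.move_straight([.5525,.1595,.071],speed=.06,max_force=8)
s=r.read_state();print(hit,s['eef_pos'],s['contact_force'])
if not hit: command_gripper(0.0,25)
s=r.read_state();print(s['eef_pos'],s['grip_width'],s['contact_force'],s['time_s'])
E
```

```text
False [0.55279182 0.1595369  0.07126346] [ 0.27186792  0.50180718 -0.57301396]
[0.55225498 0.15979921 0.07136273] 0.011419451453983195 [-2.1430749   1.70747456  3.98209758] 8.2583
```

The gripper now holds 11.4 mm, which is the tab. Next I'll swing it along the arc.

```bash
python3 - <<'E'
from h import *
ph=np.radians(48.1);S=np.array([.6057,.2188]);z=.0713
for a in np.linspace(.1,1.0,10):
    p=S-.08*np.array([np.cos(ph+a),np.sin(ph+a)])
    hit=r.move_straight([*p,z],quat(ph+a),speed=.04,max_force=30)
    s=r.read_state();print(round(a,2),hit,s['contact_force'].round(1) if hasattr(s['contact_force'],'round') else s['contact_force'],round(s['grip_width'],4),round(s['time_s'],2))
    if hit: break
E
```

```text
0.1 False [-1.2  5.1  2.5] 0.0112 8.61
0.2 False [-1.3  5.2  2.3] 0.0117 8.96
0.3 False [-1.3  6.3  1.8] 0.0116 9.31
0.4 False [-0.8  6.3  2. ] 0.0113 9.66
0.5 False [-1.9  7.1  1.8] 0.0117 10.01
0.6 False [-1.3  7.9  3.4] 0.0114 10.36
0.7 False [-3.   8.   3.9] 0.0114 10.71
0.8 False [-3.2  8.2  4. ] 0.0116 11.06
0.9 False [-3.8  8.4  4.1] 0.0114 11.41
1.0 False [-3.8  7.4  3.1] 0.0115 11.76
```

Forces stayed small and the grip held. Next I'll release, rise, and check.

```bash
python3 - <<'E'
from h import *
command_gripper(.05)
p=r.read_state()['eef_pos']
r.move_straight([p[0],p[1],.2],speed=.15)
r.movej([-.9,.342,1.524,0,1.275,-.146])
im,d=optics.get_image("top");P=cloud("top",d);cv2.imwrite("pics/t3.png",im[:,:,::-1])
hsv=cv2.cvtColor(im,cv2.COLOR_RGB2HSV)
for lo,hi in (((3,120,60),(20,255,255)),((105,120,40),(130,255,255))):
    mk=(cv2.inRange(hsv,lo,hi)>0)&(abs(P[...,0]-.58)<.1)
    t=mk&(P[...,2]>.092)&(P[...,2]<.102);print(t.sum(),cv2.minAreaRect(P[t][:,:2].astype(np.float32)*1000))
s=r.read_state();print(s['time_s'],s['contact_force'])
E
```

```text
143 ((625.2609252929688, 141.7987060546875), (12.492986679077148, 40.03710174560547), 14.913337707519531)
149 ((544.68701171875, -184.104736328125), (39.94965744018555, 11.959183692932129), 60.67835998535156)
15.275 [ 0.60395477 -0.07710366 -0.76386307]
```

View pics/t3.png

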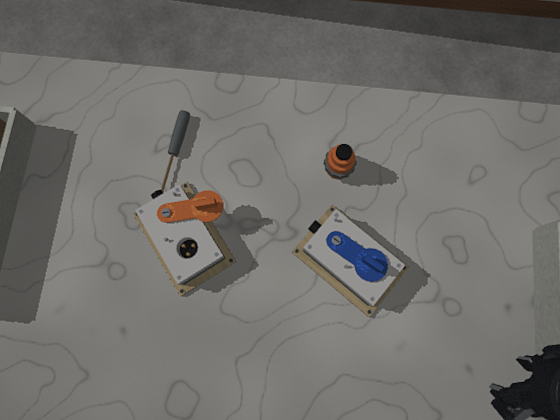

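The picture shows the socket at (187,248) fully open and the orange tab at (208,205). Blue (357,253) and the plug (341,160) haven't moved, and the arm is clear.

```bash
python3 -c "
from workcell import r
r.finish_job()"
```

```text
the job is handed in; nothing more can be done
```

I swung the orange cover open by gripping its tab and following an arc about the screw. I then let go, moved the arm clear and handed the job in at about 15.3 s.

**Last checks (top camera):**
- **Orange cover:** the tab's long axis went from about 48° to 105°, so it turned about 0.99 rad against the 0.7 needed. The whole socket is visible.
- **Blue cover:** its tab reads within 0.2 mm of where it started.
- **Plug:** it is upright at the same pixels as before. I judged this by eye and did not measure it again.
- **Arm:** it touches nothing, and the force on the tool is about 1 N.

**What failed or disagreed:** my first grasp closed on nothing, above the tab. The fingertips were about 5 mm behind the reported TCP, not 25 mm ahead as specified (`r.tip_extent` also gives 25 mm). I saw this in the wrist depth image and confirmed it with a gentle 5 N touch on the tab top. I then lowered the grasp by about 29 mm, and the second grasp held at 11.4 mm. Readings of the tab's position from the different cameras differed by up to about 4 mm.

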